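# Find the display case whose lid hinge still holds

## Task

Two look-alike wooden trim cases stand shut on the stall table; one has a sound friction hinge, the other a worn one whose lid sinks shut by itself. Take a lid by its pull, lift it about half open (45 degrees) and let go; if it sinks, do the same with the other case. Once a lid stays up, prove it: with the fingers off the pull, press straight down on the lid's rounded front edge with a steady light push of about 6 N for a second (never above 15 N on the lid board), then leave that lid standing half open, the other case shut, and everything else on the table where it is.

Things in the scene. Friction and masses are not known exactly. Their poses are not given: they have to be found in the camera images.
- case_a: wooden case, 150 (its x) by 200 (its y) by 75 mm high, fixed to the table, on a plinth 160 by 210 by 8 mm; origin under its centre; its front looks to its -x (roughly to the robot, turned by up to 0.35 rad), its lid's hinge line runs along y on the top of its far (+x) wall
- case_b: the other case, the same in shape and size; which of the two has the sound hinge is not known and cannot be seen
- lid_a (a joint): opening angle of case_a's lid in rad: 0 shut, growing as the front rises, stop at 1.75. A sound hinge is stiff (about 2.4 N m of friction: some 13 to 20 N straight up at the pull to lift it, some 16 to 22 N straight down on the front edge to push it down when half open); a worn one has none and the lid sinks shut within about 2 s
- lid_b (a joint): the same for case_b's lid
- panel_a: case_a's lid board without the pull, 150 by 200 by 10 mm, with a hard round rail, 16 mm diameter, full width, as front edge. Origin mid-width on the hinge line, 0.5 mm above the rim; axes turn with the lid (about +y): -x from hinge to front, y along the hinge, z out of its top; underside z = 0. Rail axis at x = -156 mm, z = +1 to +15 mm: fitted by hand, not measured, to be felt for
- panel_b: the same for case_b; its rail's height is again its own, from z = +1 to +15 mm, and neither rail gives when pressed
- pull_a: the wooden pull of case_a's lid: a straight tongue standing out from the middle of the front rail, 18 mm wide (y), 14 mm thick (z), reaching 61 mm beyond the rail; origin at its grip point, 41 mm ahead of the rail and 20 mm short of its free end, at panel coordinates (-205, 0, +8) mm; axes as the panel's. Its sides (y) can be pinched from above at any opening up to half
- pull_b: the same for case_b
- spool: wooden thread spool, 40 mm diameter, 50 mm high, standing between the cases; origin under its centre; leave it
- bowl: terracotta bowl, 130 mm diameter, 60 mm high, beyond the cases; leave it
- cup: small brass cup, 60 mm diameter, 50 mm high, before the cases; leave it
- phone: black phone lying flat, 75 by 150 by 9 mm, before the cases; leave it
- pot: small terracotta pot, 96 mm diameter, 88 mm high, to the right of the cases; leave it
- tape: white disc-shaped tape-measure case, 56 mm diameter, 18 mm high, before the cases; leave it
- jar: glass jar with brass cap, 64 mm diameter, 80 mm high, to the left of the cases; leave it

How it is judged:
By the outcome, as a careful person would: the job done as asked, in the order asked, and still so for the second after the job is handed in, with the robot touching nothing.
It also fails if it takes over 72 s, if anything falls off the work surface, if the arm or the gripper's body presses on something with over 40 N, if the wrist force passes 120 N, or if a joint passes its speed limit or range.

## Robot

A 7-joint arm with a two-finger parallel gripper is mounted at the origin on the work surface. World frame = base frame: x ahead of the robot, y to its left, z up, the work surface at z = 0. Lengths are in m, angles in rad, forces in N, time in s.
With the tool pointing down it reaches from about 0.4 to 0.85 m from the base axis. Payload 10.4 kg.
Tool frame: the origin (TCP) lies midway between the tips of the shut fingers; the grasp point (between the pads) lies 19 mm behind it; z points along the fingers, y is the line along which they close (so a half turn about z gives the same grasp; the last joint's range is limited). The gripper opens to 85 mm and grips with 20 to 120 N. Pads are 22 mm wide; open, the fingers measure 114 mm over their backs; the gripper's body (76 mm by 85 mm) begins 54 mm behind the grasp point. The pads swing forward as they close: fully open they stand 13 mm farther back than shut.
Start: joints at [1.254, 0.332, -0.065, 1.46, 0.022, 1.35, -0.088], TCP at [0.181, -0.598, 0.231] pointing down, gripper open.
Joint ranges: [-2.6, 2.6], [-0.5, 2.12], [-1.47, 1.34], [0.16, 2.42], [-1.27, 4.41], [0.06, 2.06], [-2.6, 2.6]. Speed limits (rad/s): [2.22, 2.22, 2.79, 2.79, 3.14, 3.14, 3.14].

## Interface

Orientations are given as a unit quaternion [x, y, z, w].
In Python, from station import arm gives the robot as it stands.
- The arm moves only by the shell command python3 -m handwheel 'ROWS' [FORCE]. ROWS is JSON, a list of rows, each a list of 7 numbers: the turn, a rotation vector about the tool's x, y, z in degrees, then the shift along the tool's x, y, z in mm, then the opening, from 0 (shut) to 1 (fully open). A call has 1 to 8 rows; each row shifts and turns the commanded pose from where the row before left it, along the tool's axes as they then stand; what a row does not reach is not made up. A row lasts 1/10 s, in which the tool goes at most 50 mm and 8.59 degrees, less where a joint would pass 70% of its speed; a pose out of reach is approached as far as the arm can. A call with a gripper value outside its range is refused whole. The fingers move at their own pace and stop on an object; FORCE is the grip in N (left out, the last holds). Time passes only in rows, so rows that do not move let the fingers close. It gives the time, the measured TCP pose, the force, the opening and the grip force at its end, in the units of the state.
- arm.sense(): the state, without advancing time (a new reading comes with each control period).
- arm.capture(name): name is "scene" or "top" or "wrist"; returns a dict with "image" (384x512x3 uint8, blue, green, red), "fx", "fy", "cx", "cy" (pixels), "R" (3x3) and "t" (3): a world point X has camera coordinates R X + t; the wrist camera has in their place "tool_from_camera" (4x4, takes a point from camera to tool coordinates, whose origin is the TCP and whose axes are the flange's). Camera axes: x right, y down, z forward; pixel columns grow to the right and rows downward; lengths in m; the calibration is good to about 2 mm. A picture is of the moment at which its call begins: read the wrist's pose just before it. There is no depth.
- arm.sign_off(): hands the job in; it is judged then, once.
The state is a dict: "time_s": time; "joints": joint angles; "joint_velocities": joint speeds; "joint_efforts": joint torques, N m; "ee_pos": TCP position; "orientation": TCP orientation; "force": force on the tool from outside, world axes, zero at the start; "torque": the same for the moment, N m; "width": finger opening in m; "grip_force": force on a finger pad.
Only numpy, scipy, OpenCV 4.12 (cv2) and the standard library are available. Lean on these libraries where they do the work, as an engineer would, in place of code of your own. Each camera call takes 0.05 s, during which the arm holds its last target. There are 200 camera calls.

## Working session

There is one attempt and no reset: what is moved stays moved. The work goes in short steps, Python scripts to look and compute and a shell command to move; the robot and the scene stay as the last step left them, time stands still between calls to the robot, and variables do not carry over. Pictures are saved under pics/ and viewed, at most 10 in all, crops included, and the job is handed in when it is done.

```bash
ls; mkdir -p pics; python3 - <<'E'
from station import arm
import cv2,numpy as np
s=arm.sense();print({k:np.round(v,3).tolist() for k,v in s.items()})
a=arm.capture("scene");b=arm.capture("top")
for n,c in(("scene",a),("top",b)):
    cv2.imwrite(f"pics/{n}0.png",c["image"]);print(n,c["fx"],c["fy"],c["cx"],c["cy"],np.round(c["R"],4).tolist(),np.round(c["t"],4).tolist())
E
```

```text
pics
{'time_s': 0.0, 'joints': [1.254, 0.333, -0.065, 1.461, 0.022, 1.35, -0.088], 'joint_velocities': [0.002, -0.0, 0.002, 0.0, -0.001, -0.0, 0.001], 'joint_efforts': [0.001, -62.544, 0.049, -39.161, 0.016, 0.01, -0.0], 'ee_pos': [0.181, -0.598, 0.231], 'orientation': [0.989, 0.146, -0.0, -0.001], 'force': [0.052, -0.283, -0.196], 'torque': [-0.011, -0.016, -0.017], 'grip_force': 0.0, 'width': 0.085}
scene 457.2787676025101 457.2787676025101 250.0178110253131 186.05756145426722 [[0.4731, 0.8808, -0.0156], [0.5303, -0.2989, -0.7934], [-0.7035, 0.3671, -0.6086]] [-0.2857, -0.2269, 1.8426]
top 389.2770519648033 389.2770519648033 252.58233670902143 192.7504785707876 [[-0.0158, -0.9999, -0.0034], [-0.9889, 0.0162, -0.1479], [0.148, 0.0011, -0.989]] [0.0193, 0.6006, 1.2494]
```

View pics/scene0.png

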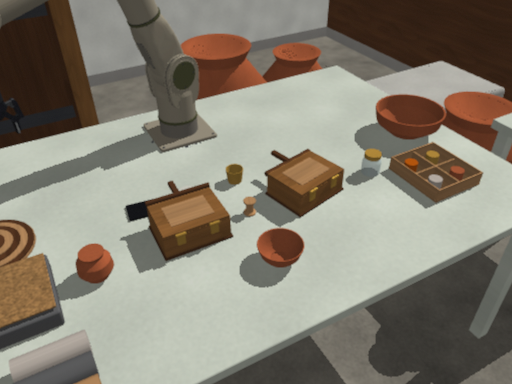

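View pics/top0.png

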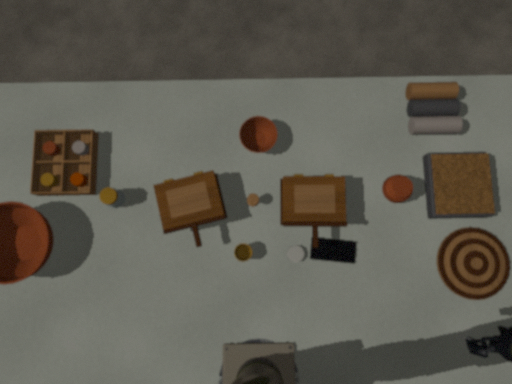

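The top view shows the left case near (190,201) with its pull ending near (199,245), and the right case near (314,201) with its pull ending near (315,248) next to the phone. Next I measure them with a mask.

```bash
cat > h.py <<'E'
from station import arm
import cv2,numpy as np
from scipy.spatial.transform import Rotation as Ro
def ray(c,uv,z,T=None):
    d=np.array([(uv[0]-c["cx"])/c["fx"],(uv[1]-c["cy"])/c["fy"],1.])
    if T is None: R=np.array(c["R"]).T; o=-R@np.array(c["t"])
    else: R=T[:3,:3]; o=T[:3,3]
    d=R@d; return o+d*(z-o[2])/d[2]
def wristT(s,c):
    T=np.eye(4);T[:3,:3]=Ro.from_quat(s["orientation"]).as_matrix();T[:3,3]=s["ee_pos"];return T@np.array(c["tool_from_camera"])
def tool(s,p):  # world point -> tool coords mm
    return Ro.from_quat(s["orientation"]).inv().apply(np.array(p)-s["ee_pos"])*1000
E
python3 - <<'E'
from h import *
c=arm.capture("top");im=c["image"].astype(int)
m=((im[...,2]-im[...,0])>25).astype(np.uint8)
for x0,x1 in((140,235),(265,358)):
    mm=np.zeros_like(m);mm[165:262,x0:x1]=m[165:262,x0:x1]
    n,l,st,_=cv2.connectedComponentsWithStats(mm);k=1+np.argmax(st[1:,4]);b=(l==k).astype(np.uint8)
    op=cv2.morphologyEx(b,cv2.MORPH_OPEN,np.ones((11,11)))
    r=cv2.minAreaRect(np.argwhere(op)[:,::-1].astype(np.float32));print("box",r)
    p=b&(1-cv2.dilate(op,np.ones((3,3))));n,l,st,_=cv2.connectedComponentsWithStats(p);k=1+np.argmax(st[1:,4]);pp=np.argwhere(l==k)[:,::-1]
    W=np.array([ray(c,q,.09) for q in pp])[:,:2]
    mu=W.mean(0);u,s,v=np.linalg.svd(W-mu);d=v[0]*np.sign(v[0][0]);t=(W-mu)@d
    print("pull n",len(pp),"c",mu,"yaw",np.arctan2(d[1],d[0]),"tip",mu+d*t.min(),"root",mu+d*t.max())
    # box edge yaw by world rays on corners
    print(np.array([ray(c,q,.085)[:2] for q in cv2.boxPoints(r)]).round(3).tolist())
E
```

```text
box ((188.67648315429688, 200.7058868408203), (52.63022994995117, 64.02940368652344), 75.96376037597656)
pull n 62 c [0.45851565 0.18968062] yaw 0.24831574328031714 tip [0.4309784  0.18269859] root [0.48598091 0.1966444 ]
[[0.632, 0.337], [0.68, 0.136], [0.513, 0.095], [0.467, 0.293]]
box ((312.9999694824219, 199.49998474121094), (63.99999237060547, 48.99999237060547), -0.0)
pull n 85 c [ 0.45065301 -0.18432183] yaw -0.022294738496625884 tip [ 0.4217215 -0.1836767] root [ 0.484465   -0.18507579]
[[0.493, -0.079], [0.651, -0.083], [0.648, -0.291], [0.49, -0.283]]
```

```bash
python3 -m handwheel '[[0,0,0,34,-29,0,1],[0,0,0,34,-29,0,1],[0,0,0,34,-29,0,1],[0,0,0,34,-29,0,1],[0,0,0,34,-29,0,1],[0,0,0,34,-29,0,1],[0,0,0,34,-29,0,1],[0,0,0,34,-29,0,1]]'
python3 -m handwheel '[[0,0,0,34,-29,0,1],[0,0,0,34,-29,0,1],[0,0,0,29,-31,0,1],[0,0,6,0,0,0,1],[0,0,6,0,0,0,1],[0,0,6,0,0,0,1],[0,0,0,0,0,0,1],[0,0,0,0,0,0,1]]'
python3 - <<'E'
from h import *
s=arm.sense();c=arm.capture("wrist");cv2.imwrite("pics/w1.png",c["image"])
print(s["ee_pos"],s["orientation"],tool(s,[.442,-.184,.09]),np.round(c["tool_from_camera"],3).tolist(),s["force"])
E
```

```text
time_s: 0.95
ee_pos: [0.3747, -0.2957, 0.2313]
orientation: [0.989, 0.146, -0.0, 0.0]
force: [0.6, -0.4, 0.4]
width: 0.0855
grip_force: 0.0
time_s: 1.75
ee_pos: [0.4411, -0.1841, 0.2312]
orientation: [1.0, -0.009, -0.0, -0.0]
force: [-0.1, -0.9, -0.2]
width: 0.0855
grip_force: 0.0
[ 0.44112899 -0.18412111  0.23118571] [ 9.99962501e-01 -8.65927554e-03 -1.18113729e-04 -1.61626632e-05] [ 9.02169112e-01 -1.31901831e-01  1.41185509e+02] [[-0.0, -0.954, -0.3, 0.075], [1.0, -0.0, -0.0, 0.001], [0.0, -0.3, 0.954, -0.143], [0.0, 0.0, 0.0, 1.0]] [-0.13507077 -0.91031255 -0.18037372]
```

View pics/w1.png

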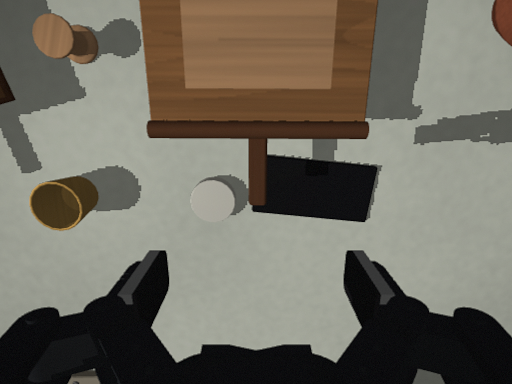

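The wrist view shows the rail from (148,130) to (368,130) and the pull from (258,138) to its tip at (258,205), with the fingers centred on it at column 256.

```bash
python3 - <<'E'
from h import *
s=arm.sense();c=arm.capture("wrist");T=wristT(s,c)
print(c["fx"],c["cx"],c["cy"])
for z in(.08,.09,.1):
    print(z,[ray(c,q,z,T).round(4).tolist() for q in((258,205),(258,138),(148,130),(368,130),(249,180),(267,180))])
E
```

```text
302.28998110444815 255.86868917169772 195.76365418392217
0.08 [[0.4136, -0.1864, 0.08], [0.4818, -0.1875, 0.08], [0.4912, -0.0827, 0.08], [0.4874, -0.2925, 0.08], [0.4403, -0.1778, 0.08], [0.44, -0.1959, 0.08]]
0.09 [[0.4171, -0.1864, 0.09], [0.4829, -0.1875, 0.09], [0.4921, -0.0863, 0.09], [0.4884, -0.2889, 0.09], [0.4429, -0.1781, 0.09], [0.4426, -0.1955, 0.09]]
0.1 [[0.4206, -0.1864, 0.1], [0.4841, -0.1874, 0.1], [0.4929, -0.0898, 0.1], [0.4894, -0.2852, 0.1], [0.4455, -0.1784, 0.1], [0.4452, -0.1952, 0.1]]
```

```bash
python3 -m handwheel '[[0,0,0,-1,2.4,40,1],[0,0,0,0,0,40,1],[0,0,0,0,0,40,1],[0,0,0,0,0,30,1],[0,0,0,0,0,13,1],[0,0,0,0,0,0,1]]'
python3 -m handwheel '[[0,0,0,0,0,0,0],[0,0,0,0,0,0,0],[0,0,0,0,0,0,0],[0,0,0,0,0,0,0],[0,0,0,0,0,0,0],[0,0,0,0,0,0,0],[0,0,0,0,0,0,0],[0,0,0,0,0,0,0]]' 60
```

```text
time_s: 2.45
ee_pos: [0.4394, -0.1862, 0.0672]
orientation: [1.0, -0.01, -0.001, -0.001]
force: [0.3, -0.4, 0.8]
width: 0.0857
grip_force: 0.0
time_s: 3.25
ee_pos: [0.4406, -0.1855, 0.0691]
orientation: [1.0, -0.01, 0.0, -0.0]
force: [-3.5, 5.3, 9.0]
width: 0.0169
grip_force: 58.7
```

```bash
python3 -m handwheel '[[0,0,0,0.5,0,-8.9,0],[0,0,0,0.9,0,-8.9,0],[0,0,0,1.3,0,-8.9,0],[0,0,0,1.7,0,-8.8,0],[0,0,0,2.1,0,-8.7,0],[0,0,0,2.5,0,-8.6,0],[0,0,0,2.8,0,-8.5,0],[0,0,0,3.2,0,-8.4,0]]'

```

```text
time_s: 4.05
ee_pos: [0.4558, -0.1858, 0.1383]
orientation: [1.0, -0.01, 0.0, -0.001]
force: [6.6, 3.7, -8.8]
width: 0.0165
grip_force: 58.7
```

```bash
python3 -m handwheel '[[0,0,0,3.6,0,-8.2,0],[0,0,0,3.9,0,-8.0,0],[0,0,0,4.3,0,-7.9,0],[0,0,0,4.6,0,-7.7,0],[0,0,0,4.9,0,-7.5,0],[0,0,0,5.3,0,-7.2,0],[0,0,0,5.6,0,-7.0,0],[0,0,0,5.9,0,-6.8,0]]'
python3 -m handwheel '[[0,0,0,6.2,0,-6.5,0],[0,0,0,6.4,0,-6.2,0],[0,0,0,0,0,0,0],[0,0,0,0,0,0,0]]'
python3 - <<'E'
from h import *
c=arm.capture("scene");cv2.imwrite("pics/s2.png",cv2.resize(c["image"][100:260,100:360],None,fx=2.5,fy=2.5))
E
```

```text
time_s: 4.85
ee_pos: [0.4932, -0.1866, 0.1979]
orientation: [1.0, -0.01, -0.001, -0.001]
force: [6.1, 3.4, -9.8]
width: 0.0165
grip_force: 58.8
time_s: 5.25
ee_pos: [0.5063, -0.1869, 0.2111]
orientation: [1.0, -0.01, -0.0, -0.001]
force: [2.7, 4.8, -6.7]
width: 0.0166
grip_force: 59.6
```

View pics/s2.png

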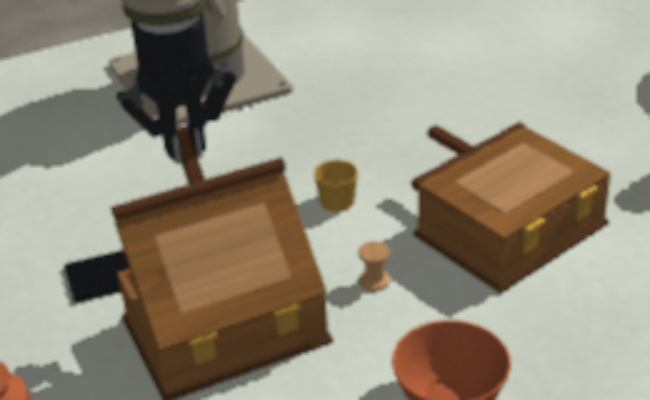

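The lid in the near part of the view is about half open, with the pull still between the fingers. Next I release it and watch.

```bash
python3 -m handwheel '[[0,0,0,0,0,0,1],[0,0,0,0,0,0,1],[0,0,0,0,0,0,1],[0,0,0,0,0,0,1],[0,0,0,0,0,0,1],[0,0,0,0,0,0,1],[0,0,0,0,0,0,1],[0,0,0,0,0,0,1]]'
python3 - <<'E'
from h import *
c=arm.capture("scene");a=c["image"][100:260,100:360]
w=arm.capture("wrist")["image"]
cv2.imwrite("pics/s3.png",np.hstack([cv2.resize(a,(450,277)),cv2.resize(w,(350,277))]))
E
```

```text
time_s: 6.1
ee_pos: [0.5059, -0.1879, 0.211]
orientation: [1.0, -0.01, -0.0, 0.0]
force: [0.4, 0.1, -0.5]
width: 0.0853
grip_force: 0.0
```

View pics/s3.png

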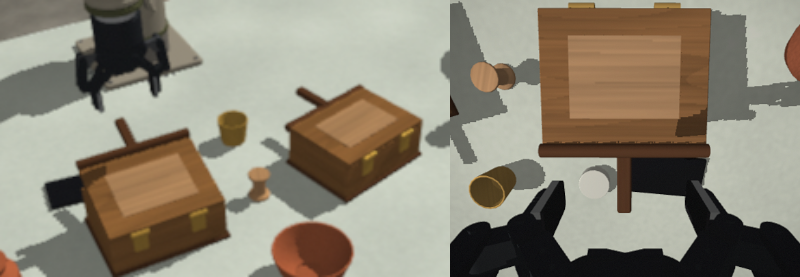

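The lid has sunk almost shut by itself, so the right case is the worn one. I go to the left case.

```bash
python3 -m handwheel '[[0,0,0,-8,-46.7,0,1],[0,0,0,-8,-46.7,0,1],[0,0,0,-8,-46.7,0,1],[0,0,0,-8,-46.7,0,1],[0,0,0,-8,-46.7,0,1],[0,0,0,-8,-46.7,0,1],[0,0,0,-8,-46.7,0,1],[0,0,0,-8,-46.7,0,1]]'
python3 -m handwheel '[[0,0,-5,0,0,0,1],[0,0,-5,0,0,0,1],[0,0,-5,0,0,0,1],[0,0,0,0,0,0,1],[0,0,0,0,0,0,1]]'
python3 - <<'E'
from h import *
s=arm.sense();c=arm.capture("wrist");cv2.imwrite("pics/w4.png",c["image"])
print(s["ee_pos"],s["orientation"],s["force"])
E
```

```text
time_s: 7.0
ee_pos: [0.449, 0.1887, 0.2113]
orientation: [1.0, -0.01, 0.0, 0.0]
force: [0.6, 0.4, -1.2]
width: 0.0855
grip_force: 0.0
time_s: 7.5
ee_pos: [0.4495, 0.1869, 0.211]
orientation: [0.993, 0.119, 0.0, 0.0]
force: [0.2, 0.2, 0.0]
width: 0.0855
grip_force: 0.0
[0.44951751 0.18691265 0.2110016 ] [9.92884107e-01 1.19084617e-01 2.33748088e-05 5.85025900e-05] [0.24876109 0.18467162 0.03003572]
```

View pics/w4.png

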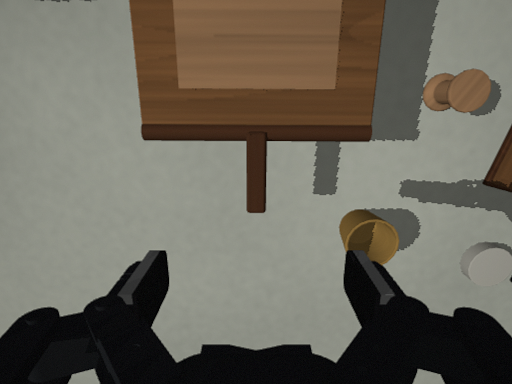

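The wrist view shows the left case's rail from (142,132) to (371,132), its pull centred on column 257 with its tip at row 212, and the cup at (369,238) beside the right finger.

```bash
python3 - <<'E'
from h import *
s=arm.sense();c=arm.capture("wrist");T=wristT(s,c)
for z in(.08,.09,.1):
    P=[ray(c,q,z,T) for q in((257,212),(257,140),(142,132),(371,132))]
    print(z,np.round(P,4).tolist(),[tool(s,p).round(1).tolist() for p in P], np.linalg.norm(P[2]-P[3]))
E
```

```text
0.08 [[0.4229, 0.1792, 0.08], [0.4898, 0.1956, 0.08], [0.4725, 0.2967, 0.08], [0.5206, 0.0987, 0.08]] [[-27.7, 1.2, 131.0], [41.2, 1.1, 131.0], [48.3, -101.2, 131.0], [48.2, 102.5, 131.0]] 0.20372266018623827
0.09 [[0.4266, 0.1802, 0.09], [0.491, 0.1959, 0.09], [0.4743, 0.2933, 0.09], [0.5207, 0.1026, 0.09]] [[-23.9, 1.1, 121.0], [42.4, 1.1, 121.0], [49.2, -97.5, 121.0], [49.2, 98.8, 121.0]] 0.19627541806901339
0.1 [[0.4302, 0.1811, 0.1], [0.4922, 0.1962, 0.1], [0.4761, 0.2899, 0.1], [0.5207, 0.1064, 0.1]] [[-20.2, 1.1, 111.0], [43.6, 1.0, 111.0], [50.2, -93.8, 111.0], [50.1, 95.0, 111.0]] 0.18882817595178847
```

```bash
python3 -m handwheel '[[0,0,0,-2,1,40,1],[0,0,0,0,0,40,1],[0,0,0,0,0,40,1],[0,0,0,0,0,22,1],[0,0,0,0,0,0,1]]'
python3 -m handwheel '[[0,0,0,0,0,0,0],[0,0,0,0,0,0,0],[0,0,0,0,0,0,0],[0,0,0,0,0,0,0],[0,0,0,0,0,0,0],[0,0,0,0,0,0,0],[0,0,0,0,0,0,0],[0,0,0,0,0,0,0]]' 70
python3 -m handwheel '[[0,0,0,0.5,0,-8.9,0],[0,0,0,0.9,0,-8.9,0],[0,0,0,1.3,0,-8.9,0],[0,0,0,1.7,0,-8.8,0],[0,0,0,2.1,0,-8.7,0],[0,0,0,2.5,0,-8.6,0],[0,0,0,2.8,0,-8.5,0],[0,0,0,3.2,0,-8.4,0]]'
```

```text
time_s: 8.1
ee_pos: [0.4458, 0.1847, 0.0663]
orientation: [0.993, 0.12, -0.003, 0.0]
force: [0.5, -0.3, 1.5]
width: 0.0856
grip_force: 0.0
time_s: 8.9
ee_pos: [0.4481, 0.1865, 0.07]
orientation: [0.993, 0.12, 0.001, -0.0]
force: [-2.8, 2.0, 6.8]
width: 0.0165
grip_force: 68.7
time_s: 9.7
ee_pos: [0.4614, 0.1897, 0.1375]
orientation: [0.993, 0.121, -0.001, -0.001]
force: [5.2, 5.9, -20.7]
width: 0.0165
grip_force: 68.7
```

```bash
python3 -m handwheel '[[0,0,0,3.6,0,-8.2,0],[0,0,0,3.9,0,-8.0,0],[0,0,0,4.3,0,-7.9,0],[0,0,0,4.6,0,-7.7,0],[0,0,0,4.9,0,-7.5,0],[0,0,0,5.3,0,-7.2,0],[0,0,0,5.6,0,-7.0,0],[0,0,0,5.9,0,-6.8,0]]'
python3 -m handwheel '[[0,0,0,6.2,0,-6.5,0],[0,0,0,6.4,0,-6.2,0],[0,0,0,0,0,0,0],[0,0,0,0,0,0,0]]'
```

```text
time_s: 10.5
ee_pos: [0.4978, 0.1983, 0.1976]
orientation: [0.993, 0.121, -0.002, -0.0]
force: [-6.0, 3.8, -18.4]
width: 0.0162
grip_force: 69.3
time_s: 10.9
ee_pos: [0.5113, 0.2016, 0.2113]
orientation: [0.993, 0.12, -0.0, -0.0]
force: [0.0, 4.9, -16.0]
width: 0.0164
grip_force: 69.7
```

```bash
python3 -m handwheel '[[0,0,0,0,0,0,1],[0,0,0,0,0,0,1],[0,0,0,0,0,0,1],[0,0,0,0,0,0,1],[0,0,0,0,0,0,1],[0,0,0,0,0,-20,1],[0,0,0,0,0,-40,1],[0,0,0,0,0,-30,1]]'
python3 -m handwheel '[[0,0,0,0,0,0,0],[0,0,0,0,0,0,0],[0,0,0,0,0,0,0],[0,0,0,0,0,0,0],[0,0,0,0,0,0,0],[0,0,0,0,0,0,0],[0,0,0,0,0,0,0],[0,0,0,0,0,0,0]]'
python3 - <<'E'
from h import *
s=arm.sense();c=arm.capture("scene");a=c["image"][100:260,100:360]
w=arm.capture("wrist")["image"]
cv2.imwrite("pics/s5.png",np.hstack([cv2.resize(a,(390,300)),cv2.resize(w,(400,300))]))
print(s["ee_pos"],s["width"],s["force"])
E
```

```text
time_s: 11.7
ee_pos: [0.5117, 0.2013, 0.3037]
orientation: [0.993, 0.121, 0.001, -0.0]
force: [1.1, 0.0, 0.2]
width: 0.0851
grip_force: 0.0
time_s: 12.5
ee_pos: [0.5116, 0.2012, 0.3016]
orientation: [0.993, 0.12, -0.0, 0.0]
force: [-0.6, -0.0, -0.7]
width: -0.0002
grip_force: 0.0
[0.51158121 0.20122916 0.30160965] -0.00016986186135255652 [-0.60079266 -0.03667366 -0.65331555]
```

View pics/s5.png

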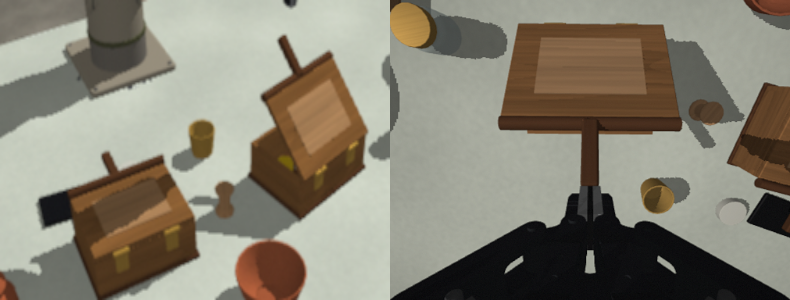

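The scene view shows the left lid standing half open and the right case shut. In the wrist view the rail runs from about (140,159) to (374,159) in full-resolution pixels.

```bash
python3 - <<'E'
from h import *
s=arm.sense();c=arm.capture("wrist");T=wristT(s,c)
im=c["image"].astype(int)
for col in (180,200,310,340): print(col,[(r,im[r,col].tolist()) for r in range(144,172,2)])
for z in(.18,.19,.2,.21):
    P=[ray(c,q,z,T) for q in((139.5,159),(374,159))]
    print(z,[tool(s,p).round(1).tolist() for p in P])
E
```

```text
180 [(144, [43, 71, 102]), (146, [48, 79, 114]), (148, [34, 54, 79]), (150, [24, 36, 56]), (152, [26, 41, 65]), (154, [30, 44, 70]), (156, [31, 48, 75]), (158, [30, 47, 73]), (160, [27, 43, 69]), (162, [28, 43, 65]), (164, [23, 36, 56]), (166, [33, 49, 74]), (168, [50, 83, 121]), (170, [66, 94, 126])]
200 [(144, [42, 69, 99]), (146, [45, 75, 110]), (148, [37, 59, 85]), (150, [22, 35, 55]), (152, [28, 41, 66]), (154, [30, 45, 69]), (156, [32, 47, 74]), (158, [31, 47, 73]), (160, [30, 45, 71]), (162, [28, 42, 65]), (164, [23, 37, 59]), (166, [21, 35, 55]), (168, [51, 83, 120]), (170, [42, 75, 115])]
310 [(144, [42, 68, 98]), (146, [41, 67, 97]), (148, [48, 78, 113]), (150, [20, 31, 49]), (152, [27, 40, 63]), (154, [28, 42, 67]), (156, [30, 47, 73]), (158, [31, 46, 73]), (160, [30, 46, 71]), (162, [30, 44, 69]), (164, [27, 40, 63]), (166, [20, 32, 52]), (168, [43, 70, 103]), (170, [45, 75, 110])]
340 [(144, [41, 69, 99]), (146, [43, 70, 101]), (148, [45, 76, 110]), (150, [19, 31, 52]), (152, [25, 39, 60]), (154, [27, 42, 66]), (156, [29, 46, 71]), (158, [30, 47, 73]), (160, [29, 45, 71]), (162, [30, 44, 69]), (164, [25, 40, 62]), (166, [20, 33, 54]), (168, [151, 162, 158]), (170, [163, 176, 172])]
0.18 [[25.7, -102.6, 121.7], [25.7, 104.3, 121.7]]
0.19 [[27.6, -98.7, 111.7], [27.5, 100.4, 111.7]]
0.2 [[29.5, -94.8, 101.7], [29.4, 96.4, 101.7]]
0.21 [[31.3, -91.0, 91.7], [31.2, 92.5, 91.7]]
```

```bash
python3 -m handwheel '[[0,0,0,13,22,0,0],[0,0,0,13,23,0,0],[0,0,0,0,0,30,0],[0,0,0,0,0,30,0],[0,0,0,0,0,20,0],[0,0,0,0,0,6,0],[0,0,0,0,0,0,0],[0,0,0,0,0,0,0]]'
python3 -m handwheel '[[0,0,0,0,0,0,0],[0,0,0,0,0,0,0]]'
```

```text
time_s: 13.45
ee_pos: [0.5481, 0.1641, 0.2169]
orientation: [0.993, 0.12, 0.001, -0.0]
force: [0.5, 0.9, -0.1]
width: 0.0001
grip_force: 0.0
time_s: 13.65
ee_pos: [0.548, 0.164, 0.2167]
orientation: [0.993, 0.12, 0.001, -0.0]
force: [-0.6, -0.3, -0.2]
width: -0.0004
grip_force: 0.0
```

```bash
python3 - <<'E'
from h import *
s=arm.sense();c=arm.capture("wrist")
cv2.imwrite("pics/w6.png",c["image"]);print(s["ee_pos"],s["force"])
E
```

```text
[0.54799828 0.16399296 0.21666728] [-0.60502804 -0.34307262 -0.18040323]
```

View pics/w6.png

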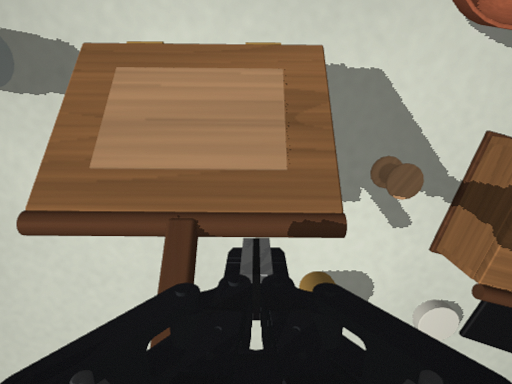

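The shut fingertips near (257,240) are 45 mm to the right of the pull, and the rail at row 225 is about 18 mm below them and about 3 mm ahead. I now feel downward.

```bash
python3 -m handwheel '[[0,0,0,0,0,4,0],[0,0,0,0,0,4,0],[0,0,0,0,0,0,0]]'|egrep "ee|force:"
for i in 1; do :; done
python3 -m handwheel '[[0,0,0,0,0,1,0],[0,0,0,0,0,1,0],[0,0,0,0,0,0,0]]'|egrep "ee|force:"
```

```text
ee_pos: [0.5473, 0.1636, 0.2069]
force: [0.8, -0.3, 0.6]
grip_force: 0.0
ee_pos: [0.5476, 0.1638, 0.2056]
force: [-0.6, 0.6, -0.5]
grip_force: 0.0
```

```bash
python3 -m handwheel '[[0,0,0,0,0,0.5,0],[0,0,0,0,0,0.5,0],[0,0,0,0,0,0.5,0],[0,0,0,0,0,0,0]]'|egrep "ee|^force:"
```

```text
ee_pos: [0.5476, 0.1638, 0.2041]
force: [0.5, 0.1, 0.3]
```

```bash
python3 -m handwheel '[[0,0,0,0,0,0.5,0],[0,0,0,0,0,0.5,0],[0,0,0,0,0,0.5,0],[0,0,0,0,0,0,0]]'|egrep "ee|^force:"
```

```text
ee_pos: [0.5476, 0.1638, 0.2026]
force: [-0.6, 0.4, -0.5]
```

```bash
python3 -m handwheel '[[0,0,0,0,0,0.3,0],[0,0,0,0,0,0.3,0],[0,0,0,0,0,0.3,0],[0,0,0,0,0,0,0]]'|egrep "ee|^force:"
```

```text
ee_pos: [0.5476, 0.1638, 0.2017]
force: [0.6, -0.0, 0.2]
```

```bash
python3 -m handwheel '[[0,0,0,0,0,0.3,0],[0,0,0,0,0,0.3,0],[0,0,0,0,0,0,0]]'|egrep "ee|^force:"
```

```text
ee_pos: [0.5476, 0.1637, 0.2011]
force: [-0.0, 0.2, 0.4]
```

```bash
python3 -m handwheel '[[0,0,0,0,0,0.2,0],[0,0,0,0,0,0.2,0],[0,0,0,0,0,0,0]]'|egrep "ee|^force:"
```

```text
ee_pos: [0.5476, 0.1637, 0.2008]
force: [-0.9, 0.6, 0.3]
```

```bash
python3 -m handwheel '[[0,0,0,0,0,0.2,0],[0,0,0,0,0,0.2,0],[0,0,0,0,0,0,0]]'|egrep "ee|^force:"
```

```text
ee_pos: [0.5476, 0.1637, 0.2004]
force: [0.3, 0.4, 0.2]
```

```bash
python3 -m handwheel '[[0,0,0,0,0,0.2,0],[0,0,0,0,0,0.2,0],[0,0,0,0,0,0.2,0],[0,0,0,0,0,0,0]]'|egrep "ee|^force:"
```

```text
ee_pos: [0.5476, 0.1638, 0.1998]
force: [-0.9, -0.0, 0.4]
```

```bash
python3 -m handwheel '[[0,0,0,0,0,0.2,0],[0,0,0,0,0,0.2,0],[0,0,0,0,0,0.2,0],[0,0,0,0,0,0,0]]'|egrep "ee|^force:"
```

```text
ee_pos: [0.5476, 0.1638, 0.1992]
force: [-0.3, -0.3, 0.1]
```

```bash
python3 -m handwheel '[[0,0,0,0,0,0.2,0],[0,0,0,0,0,0.2,0],[0,0,0,0,0,0.2,0],[0,0,0,0,0,0,0]]'|egrep "ee|^force:"
```

```text
ee_pos: [0.5476, 0.1637, 0.1986]
force: [1.0, -0.2, -0.8]
```

```bash
python3 -m handwheel '[[0,0,0,0,0,0.2,0],[0,0,0,0,0,0.2,0],[0,0,0,0,0,0.2,0],[0,0,0,0,0,0,0]]'|egrep "ee|^force:"
```

```text
ee_pos: [0.5476, 0.1637, 0.198]
force: [-0.8, -0.6, 0.1]
```

```bash
python3 -m handwheel '[[0,0,0,0,0,0.2,0],[0,0,0,0,0,0.2,0],[0,0,0,0,0,0.2,0],[0,0,0,0,0,0,0]]'|egrep "ee|^force:"
```

```text
ee_pos: [0.5476, 0.1637, 0.1974]
force: [0.3, 0.1, -0.1]
```

```bash
python3 -m handwheel '[[0,0,0,0,0,0.2,0],[0,0,0,0,0,0.2,0],[0,0,0,0,0,0.2,0],[0,0,0,0,0,0,0]]'|egrep "ee|^force:"
```

```text
ee_pos: [0.5476, 0.1637, 0.1968]
force: [0.2, -0.2, -0.5]
```

```bash
python3 -m handwheel '[[0,0,0,0,0,0.2,0],[0,0,0,0,0,0.2,0],[0,0,0,0,0,0.2,0],[0,0,0,0,0,0,0]]'|egrep "ee|^force:"
```

```text
ee_pos: [0.5476, 0.1638, 0.1962]
force: [0.9, -0.5, 0.1]
```

```bash
python3 -m handwheel '[[0,0,0,0,0,0.2,0],[0,0,0,0,0,0.2,0],[0,0,0,0,0,0.2,0],[0,0,0,0,0,0,0]]'|egrep "ee|^force:"
```

```text
ee_pos: [0.5476, 0.1638, 0.1956]
force: [-0.1, -0.5, -0.3]
```

```bash
python3 -m handwheel '[[0,0,0,0,0,0.2,0],[0,0,0,0,0,0.2,0],[0,0,0,0,0,0.2,0],[0,0,0,0,0,0,0]]'|egrep "ee|^force:"
```

```text
ee_pos: [0.5476, 0.1638, 0.195]
force: [-0.0, -0.3, -1.2]
```

```bash
python3 -m handwheel '[[0,0,0,0,0,0.2,0],[0,0,0,0,0,0.2,0],[0,0,0,0,0,0.2,0],[0,0,0,0,0,0,0]]'|egrep "ee|^force:"; python3 - <<'E'
from h import *
cv2.imwrite("pics/w7.png",arm.capture("wrist")["image"])
E
```

```text
ee_pos: [0.5476, 0.1637, 0.1944]
force: [-0.6, -0.4, 0.0]
```

View pics/w7.png

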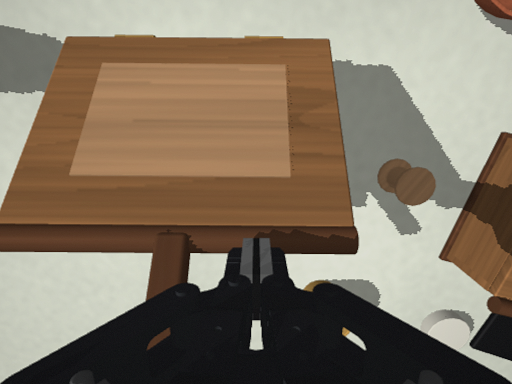

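The wrist view shows the fingertips at (257,240) over the rail, which spans rows 226–253. By my rays its axis is about 7 mm below the tips, so contact is close.

```bash
python3 -m handwheel '[[0,0,0,0,0,0.2,0],[0,0,0,0,0,0.2,0],[0,0,0,0,0,0.2,0],[0,0,0,0,0,0,0]]'|egrep "ee|^force:"
```

```text
ee_pos: [0.5476, 0.1637, 0.1937]
force: [-0.1, 0.2, -0.3]
```

```bash
python3 -m handwheel '[[0,0,0,0,0,0.2,0],[0,0,0,0,0,0.2,0],[0,0,0,0,0,0.2,0],[0,0,0,0,0,0,0]]'|egrep "ee|^force:"
```

```text
ee_pos: [0.5476, 0.1637, 0.1932]
force: [0.1, 0.0, -0.2]
```

```bash
python3 -m handwheel '[[0,0,0,0,0,0.2,0],[0,0,0,0,0,0.2,0],[0,0,0,0,0,0.2,0],[0,0,0,0,0,0,0]]'|egrep "ee|^force:"
```

```text
ee_pos: [0.5476, 0.1637, 0.1926]
force: [0.3, 0.5, 0.4]
```

```bash
python3 -m handwheel '[[0,0,0,0,0,0.2,0],[0,0,0,0,0,0.2,0],[0,0,0,0,0,0.2,0],[0,0,0,0,0,0,0]]'|egrep "ee|^force:"
```

```text
ee_pos: [0.5476, 0.1637, 0.192]
force: [0.1, 0.1, 0.5]
```

```bash
python3 -m handwheel '[[0,0,0,0,0,0.2,0],[0,0,0,0,0,0.2,0],[0,0,0,0,0,0.2,0],[0,0,0,0,0,0,0]]'|egrep "ee|^force:"
```

```text
ee_pos: [0.5476, 0.1638, 0.1914]
force: [1.2, -0.0, -0.6]
```

```bash
python3 -m handwheel '[[0,0,0,0,0,0.2,0],[0,0,0,0,0,0.2,0],[0,0,0,0,0,0.2,0],[0,0,0,0,0,0,0]]'|egrep "ee|^force:"; python3 - <<'E'
from h import *
s=arm.sense();c=arm.capture("wrist");im=c["image"].astype(int)
print([(r,im[r,300].tolist()) for r in range(214,274,3)])
print([(k,im[236,k].tolist()) for k in range(346,370,2)])
E
```

```text
ee_pos: [0.5476, 0.1638, 0.1908]
force: [0.4, 0.0, 0.6]
[(214, [59, 93, 132]), (217, [57, 92, 132]), (220, [57, 89, 128]), (223, [56, 90, 130]), (226, [60, 94, 135]), (229, [28, 41, 63]), (232, [30, 46, 71]), (235, [23, 35, 52]), (238, [23, 35, 54]), (241, [26, 36, 55]), (244, [25, 36, 56]), (247, [27, 38, 56]), (250, [24, 34, 52]), (253, [24, 33, 50]), (256, [4, 14, 32]), (259, [208, 222, 219]), (262, [207, 221, 218]), (265, [206, 220, 218]), (268, [205, 220, 218]), (271, [205, 220, 217])]
[(346, [37, 53, 83]), (348, [37, 55, 84]), (350, [25, 37, 55]), (352, [27, 40, 61]), (354, [24, 38, 60]), (356, [24, 34, 51]), (358, [19, 31, 51]), (360, [177, 190, 186]), (362, [206, 221, 218]), (364, [207, 220, 218]), (366, [206, 220, 217]), (368, [206, 220, 217])]
```

```bash
python3 -m handwheel '[[0,0,0,0,0,0.2,0],[0,0,0,0,0,0.2,0],[0,0,0,0,0,0.2,0],[0,0,0,0,0,0.2,0],[0,0,0,0,0,0,0]]'|egrep "ee|^force:"
```

```text
ee_pos: [0.5477, 0.1638, 0.1904]
force: [-1.7, -0.8, 5.2]
```

```bash
python3 -m handwheel '[[0,0,0,0,0,0.06,0],[0,0,0,0,0,0,0],[0,0,0,0,0,0,0]]'|egrep "ee|^force:"
```

```text
ee_pos: [0.5477, 0.1638, 0.1904]
force: [-1.9, -2.2, 5.8]
```

```bash
python3 -m handwheel '[[0,0,0,0,0,0,0],[0,0,0,0,0,0,0],[0,0,0,0,0,0,0]]'|egrep "ee|^force:"
```

```text
ee_pos: [0.5477, 0.1638, 0.1904]
force: [-1.4, 0.1, 5.4]
```

```bash
python3 -m handwheel '[[0,0,0,0,0,0.04,0],[0,0,0,0,0,0,0],[0,0,0,0,0,0,0],[0,0,0,0,0,0,0],[0,0,0,0,0,0,0],[0,0,0,0,0,0,0],[0,0,0,0,0,0,0],[0,0,0,0,0,0,0]]'|egrep "ee|^force:"
python3 -m handwheel '[[0,0,0,0,0,0,0],[0,0,0,0,0,0,0],[0,0,0,0,0,0,0],[0,0,0,0,0,0,0],[0,0,0,0,0,0,0]]'|egrep "ee|^force:"
python3 -m handwheel '[[0,0,0,0,0,-3,0],[0,0,0,0,0,-20,0],[0,0,0,0,0,-40,0],[0,0,0,0,0,-40,0],[0,0,0,0,0,-30,0],[0,0,0,0,0,0,0],[0,0,0,0,0,0,0],[0,0,0,0,0,0,0]]'
python3 - <<'E'
from h import *
c=arm.capture("scene");a=c["image"][100:260,100:360]
w=arm.capture("wrist")["image"]
cv2.imwrite("pics/s8.png",np.hstack([cv2.resize(a,(390,300)),cv2.resize(w,(400,300))]))
E
```

```text
ee_pos: [0.5477, 0.1638, 0.1904]
force: [-1.7, -1.1, 5.8]
ee_pos: [0.5477, 0.1638, 0.1904]
force: [-1.8, -0.6, 6.0]
time_s: 26.1
ee_pos: [0.5472, 0.1635, 0.3216]
orientation: [0.993, 0.12, -0.001, 0.0]
force: [-0.5, -0.4, -1.2]
width: -0.0
grip_force: 0.0
```

View pics/s8.png

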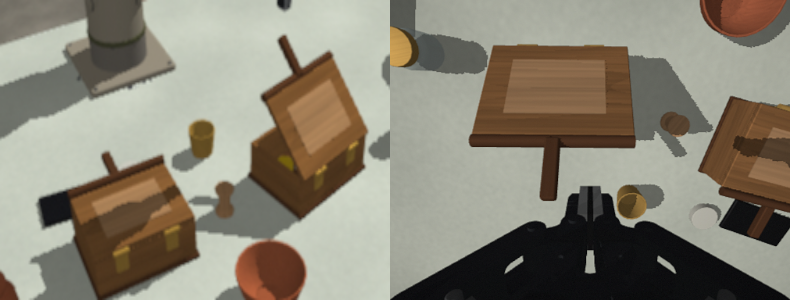

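The scene view shows the left lid still half open after the push, the right case shut, and the spool, cup, phone and bowl in place. The arm is clear, so I hand in.

```bash
python3 -c "
from station import arm
print(arm.sign_off())"
```

```text
the job is handed in; nothing more can be done
None
```

The job is handed in: the right case's lid sank shut when released, the left case's lid stayed half open under a steady push of about 6 N for over a second, and nothing else on the table was seen to move.

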